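# Set up the weld jig: turn its double-ended stops round and prop the fence with its stay

### The arm

A 6-joint arm with a two-finger parallel gripper is mounted at the origin on the work surface. World frame = base frame: x ahead of the robot, y to its left, z up, the work surface at z = 0. Lengths are in mm, angles in degrees, forces in N, time in s.
With the tool pointing down it reaches from about 350 to 850 mm from the base axis. Payload 8.1 kg.
Tool frame: the origin (TCP) lies midway between the tips of the shut fingers; the grasp point (between the pads) lies 19 mm behind it; z points along the fingers, y is the direction in which the jaws open and shut (so a half turn about z gives the same grasp; the last joint's range is limited). The gripper opens to 85 mm and grips with 20 to 120 N. Pads are 22 mm wide; open, the fingers measure 114 mm over their backs; the gripper's body (76 mm by 85 mm) begins 54 mm behind the grasp point. The pads swing forward as they close: fully open they stand 13 mm farther back than shut.
Start: joints at [65.18, 7.471, 85.268, -0, 87.261, -4.893], TCP at [204.477, 564.087, 231.292] pointing down, gripper open.
Joint ranges: [-169.43, 169.43], [-51.17, 129.36], [1.28, 143.12], [-76.62, 256.62], [0, 156.53], [-152.29, 152.29]. Speed limits (degrees/s): [136.94, 136.94, 159.86, 180, 180, 180].

### API

Orientations are given as [roll, pitch, yaw] about the fixed x, y, z axes, in that order (R = Rz(yaw) Ry(pitch) Rx(roll)).
In Python, from bench import telemetry, snapshot, camera_params, job gives the robot as it stands. The module is installed in compiled form; this text tells all that it offers.
- The arm moves only by the shell command python3 -m jog 'ROWS' [FORCE]. ROWS is JSON, a list that holds one entry, the list of rows, each a list of 7 numbers: the shift along the tool's x, y, z in units of 50 mm (1.0 is 50 mm), then the turn, a rotation vector about the tool's x, y, z in units of 2 pi rad (1.0 is 2 pi rad), then the opening, from 0 (shut) to 1 (fully open). In form: [[[dx, dy, dz, rx, ry, rz, claw], ...]]. A call has 1 to 12 rows; each row shifts and turns the commanded pose from where the row before left it, along the tool's axes as they then stand; what a row does not reach is not made up. A row lasts 1/8 s, in which the tool goes at most 62.5 mm and 10.7 degrees, less where a joint would pass 70% of its speed; a pose out of reach is approached as far as the arm can. A call with a number of a shift or a turn outside -1 to 1 is refused whole. A call with a gripper value outside its range is refused whole. The fingers move at their own pace and stop on an object; FORCE is the grip in N (left out, the last holds). Time passes only in rows, so rows that do not move let the fingers close. It gives the time, the measured TCP pose, the force and the opening at its end, in the units of the state.
- telemetry.sense(): the state, without advancing time (a new reading comes with each control period).
- snapshot(name): name is "scene" or "top" or "wrist"; returns (picture, depth): 420x560x3 uint8, red, green, blue; 420x560 float32, mm along the optical axis (not along the pixel's ray), 0 where there is no reading.
- camera_params(name): a dict with "K" (3x3 intrinsics, pixels), "D" ([k1, k2, p1, p2, k3] as OpenCV has them; the pictures are not rectified), "extrinsics" (4x4, takes a point from camera to world coordinates). Camera axes: x right, y down, z forward; pixel columns grow to the right and rows downward; lengths in mm; the calibration is good to about 2 mm. A picture is of the moment at which its call begins: read the wrist's pose just before it. camera_params takes no time and is no camera call; for the wrist camera it gives the pose at the moment of the call.
- job.hand_in(): hands the job in, once; it reports no verdict.
The state is a dict: "time": time; "joint_pos": joint angles; "qd": joint speeds; "joint_efforts": joint torques, N m; "tool_pos": TCP position; "tcp_rot": TCP orientation; "ft_force": force on the tool from outside, world axes, zero at the start; "wrist_torque": the same for the moment, N m; "finger_gap": finger opening in mm.
Only numpy, scipy, OpenCV 4.12 (cv2) and the standard library are available. Lean on these libraries where they do the work, as an engineer would, in place of code of your own. Each camera call takes 0.05 s, during which the arm holds its last target. There are 200 camera calls.

### The job

Set the welding jig up for the next job: swing the hinged fence open and drop the yellow-ringed hole of its stay over the brass peg, right down, so that the stay holds the fence there. Every double-ended stop must end fully home in a socket of the blue rail with its clean copper nose facing out: reverse those that show their black, spattered nose, and put the one lying on the table into a free socket as well. Leave the wire brush and the tin where they are.

Things in the scene. Friction and masses are not known exactly. Their poses are not given: they have to be found in the camera images.
- rail: blue fixed rail, 60 (x) x 350 (y) x 60 (z) mm; origin: centre of its underside, +x from front to back. In its front face (x = -30 mm, towards the robot) five level square sockets 19 x 19 mm, 45 mm deep, axes at y = -140, -70, 0, 70, 140 mm, 37 mm up. Below each a ledge 18 mm wide, top 25 mm up, sticks out 34 mm: the collar lies on it, the nose inside clear of the walls by 1.5 mm
- socket0_end (a point): point on the axis of socket 0 (at y = -140 mm on the rail), 37 mm above the table, 40 mm in from its mouth: where the tip of the inner nose lies when a stop is fully home
- socket1_end (a point): point on the axis of socket 1 (at y = -70 mm on the rail), 37 mm above the table, 40 mm in from its mouth: where the tip of the inner nose lies when a stop is fully home
- socket2_end (a point): point on the axis of socket 2 (at y = 0 mm on the rail), 37 mm above the table, 40 mm in from its mouth: where the tip of the inner nose lies when a stop is fully home
- socket3_end (a point): point on the axis of socket 3 (at y = 70 mm on the rail), 37 mm above the table, 40 mm in from its mouth: where the tip of the inner nose lies when a stop is fully home
- socket4_end (a point): point on the axis of socket 4 (at y = 140 mm on the rail), 37 mm above the table, 40 mm in from its mouth: where the tip of the inner nose lies when a stop is fully home
- stop_a: double-ended stop (may be absent), 110 mm long, 0.11 kg: square aluminium collar 24 x 24 mm, 30 mm long, in the middle, and a round nose 16 mm across, 40 mm long, tapered tip, on each side. Origin: its centre on the axis; +x to the clean copper nose, -x to the black used nose. Starts in a socket, either nose out. Home, its centre is 15 mm before the rail's front face
- stop_a_used (a point): tip of the used black nose of stop_a, on its axis
- stop_b: double-ended stop (may be absent), 110 mm long, 0.11 kg: square aluminium collar 24 x 24 mm, 30 mm long, in the middle, and a round nose 16 mm across, 40 mm long, tapered tip, on each side. Origin: its centre on the axis; +x to the clean copper nose, -x to the black used nose. Starts in a socket, either nose out. Home, its centre is 15 mm before the rail's front face
- stop_b_used (a point): tip of the used black nose of stop_b, on its axis
- stop_c: double-ended stop (may be absent), 110 mm long, 0.11 kg: square aluminium collar 24 x 24 mm, 30 mm long, in the middle, and a round nose 16 mm across, 40 mm long, tapered tip, on each side. Origin: its centre on the axis; +x to the clean copper nose, -x to the black used nose. Starts loose on the table. Home, its centre is 15 mm before the rail's front face
- stop_c_used (a point): tip of the used black nose of stop_c, on its axis
- stop_d: double-ended stop (may be absent), 110 mm long, 0.11 kg: square aluminium collar 24 x 24 mm, 30 mm long, in the middle, and a round nose 16 mm across, 40 mm long, tapered tip, on each side. Origin: its centre on the axis; +x to the clean copper nose, -x to the black used nose. Starts in a socket, either nose out. Home, its centre is 15 mm before the rail's front face
- stop_d_used (a point): tip of the used black nose of stop_d, on its axis
- stop_e: double-ended stop (may be absent), 110 mm long, 0.11 kg: square aluminium collar 24 x 24 mm, 30 mm long, in the middle, and a round nose 16 mm across, 40 mm long, tapered tip, on each side. Origin: its centre on the axis; +x to the clean copper nose, -x to the black used nose. Starts in a socket, either nose out. Home, its centre is 15 mm before the rail's front face
- stop_e_used (a point): tip of the used black nose of stop_e, on its axis
- peg_tip (a point): top of the upright fixed brass peg, 74 mm above the table; the peg has 9 mm diameter, tapered over its last 4 mm, and stands on a thicker 18 mm post that ends 52 mm above the table. It is fixed to the jig's grey base plate (220 x 240 x 10 mm), which is fixed to the table
- fence_hinge (a point): upright axis about which the blue fence (150 mm long, top 52 mm above the table) turns on the base plate, with light friction, staying where it is left: from closed up to 1.3 rad open, its free end swinging towards the robot, anticlockwise from above. It starts 0.05 to 0.35 rad open and is about 0.87 rad open with the yellow-ringed hole on the peg
- stay_pivot (a point): upright axis, 140 mm from the fence's hinge near the fence's free end, on which the stay turns; the point is at the stay's underside. The stay swings easily, up to 0.9 rad to either side of square to the fence, on the robot's side
- stay_hole (a point): centre of the stay's yellow-ringed hole, the middle one of three, 12 mm diameter, at the stay's underside, 83 mm from the pivot. The other holes are 58 and 108 mm from the pivot. The stay is a flat aluminium bar 26 mm wide, 6 mm thick; its underside is 56 mm above the table when down
- stay_knob (a point): middle of the red round knob on the stay, 150 mm from the pivot in line with the holes: 22 mm diameter, 30 mm high, from 62 to 92 mm above the table when the stay is down; the point is 77 mm above the table then
- stay_lift (a joint): height by which the stay is lifted on its pivot pin, m: 0 down, at most 0.035; it stays level and slides down by its own weight (0.16 kg). Lifted by more than 0.018 it clears the peg
- wire_brush: bystander: wire brush, 270 mm long, red handle, lying on the table; origin at its underside
- tin: bystander: closed tin with a green band, 60 mm across, 85 mm high, standing on the table; origin at its underside

How it is judged (in metres and radians):
At the end, for the whole second after the job is handed in: every stop present is in a socket of the rail with its copper nose out, the tip of its black nose within 6 mm of the fully home point, and at rest; the stay's yellow-ringed hole is within 4 mm of the peg's axis and the stay is down (lifted by less than 5 mm); all let go ((distance between stop_a_used and socket0_end below 0.006 m or distance between stop_a_used and socket1_end below 0.006 m or distance between stop_a_used and socket2_end below 0.006 m or distance between stop_a_used and socket3_end below 0.006 m or distance between stop_a_used and socket4_end below 0.006 m) and (distance between stop_b_used and socket0_end below 0.006 m or distance between stop_b_used and socket1_end below 0.006 m or distance between stop_b_used and socket2_end below 0.006 m or distance between stop_b_used and socket3_end below 0.006 m or distance between stop_b_used and socket4_end below 0.006 m) and (distance between stop_c_used and socket0_end below 0.006 m or distance between stop_c_used and socket1_end below 0.006 m or distance between stop_c_used and socket2_end below 0.006 m or distance between stop_c_used and socket3_end below 0.006 m or distance between stop_c_used and socket4_end below 0.006 m) and (distance between stop_d_used and socket0_end below 0.006 m or distance between stop_d_used and socket1_end below 0.006 m or distance between stop_d_used and socket2_end below 0.006 m or distance between stop_d_used and socket3_end below 0.006 m or distance between stop_d_used and socket4_end below 0.006 m) and (distance between stop_e_used and socket0_end below 0.006 m or distance between stop_e_used and socket1_end below 0.006 m or distance between stop_e_used and socket2_end below 0.006 m or distance between stop_e_used and socket3_end below 0.006 m or distance between stop_e_used and socket4_end below 0.006 m) and linear speed of each of stop_a, stop_b, stop_c, stop_d, stop_e below 0.02 m/s and horizontal distance between stay_hole and peg_tip below 0.004 m and value of joint stay_lift below 0.005 m); the robot touches nothing.
It fails at once if the wire brush is moved by more than 50 mm (distance of wire_brush from where it was at the start of the episode above 0.05 m).
It fails at once if the tin is moved by more than 50 mm (distance of tin from where it was at the start of the episode above 0.05 m).
Of stop_a, stop_b, stop_d, stop_e only 3 to 4 are there at a start; the rules pass over those that are not, and their reading is None.
At some moment in a run one of stop_c may be knocked a few centimetres aside while the robot is not near it.
Once in a run the grip may slacken for a moment while it holds something.
It also fails if it takes over 210 s, if anything falls off the work surface, if the arm or the gripper's body presses on something with over 40 N, if the wrist force passes 120 N, or if a joint passes its speed limit or range.

## Working session

There is one attempt and no reset: what is moved stays moved. The work goes in short steps, Python scripts to look and compute and a shell command to move; the robot and the scene stay as the last step left them, time stands still between calls to the robot, and variables do not carry over. Pictures are saved under pics/ and viewed, about 12 in all and at most 16, crops included, and the job is handed in when it is done.

```bash
mkdir -p pics; python3 - <<'E'
from bench import telemetry,snapshot,camera_params
import cv2,numpy as np
print(telemetry.sense())
for n in ("scene","top"):
    p,d=snapshot(n); cv2.imwrite(f"pics/{n}0.png",p[:,:,::-1]); np.save(f"pics/{n}0.npy",d)
    c=camera_params(n); print(n,np.round(c["K"],1).tolist(),np.round(c["D"],3),np.round(c["extrinsics"],3).tolist())
E
```

```text
{'time': 0.0, 'joint_pos': array([ 6.51792966e+01,  7.51550591e+00,  8.53310562e+01, -1.58810778e-03,
        8.72631085e+01, -4.89425349e+00]), 'qd': array([-0.13257798, -0.02815272, -0.04288065, -0.03092883,  0.13108366,
        0.07018016]), 'joint_efforts': array([-1.02735405e-03, -5.69414163e+01, -5.00540650e+01, -3.13173141e-04,
        1.47663866e-02,  4.52610630e-05]), 'tool_pos': array([204.24649644, 563.55533616, 230.22327903]), 'tcp_rot': array([-1.79890594e+02, -7.77639507e-03,  1.60073620e+02]), 'ft_force': array([ 0.01808212, -0.07238297, -0.75550007]), 'wrist_torque': array([0.00115682, 0.00433963, 0.0059583 ]), 'finger_gap': 85.36771121239207}
scene [[452.7, 0.0, 281.4], [0.0, 452.7, 211.9], [0.0, 0.0, 1.0]] [0.016 0.    0.    0.    0.   ] [[-0.537, 0.485, -0.69, 1386.311], [0.844, 0.287, -0.454, 522.003], [-0.022, -0.826, -0.563, 750.519], [0.0, 0.0, 0.0, 1.0]]
top [[495.2, 0.0, 271.1], [0.0, 495.2, 210.5], [0.0, 0.0, 1.0]] [-0.063  0.     0.     0.     0.   ] [[-0.006, -0.992, 0.129, 410.099], [-1.0, 0.007, 0.005, -5.647], [-0.006, -0.129, -0.992, 1208.176], [0.0, 0.0, 0.0, 1.0]]
```

View pics/scene0.png

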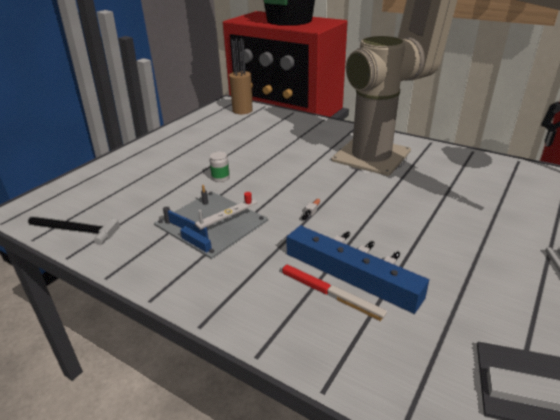

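View pics/top0.png

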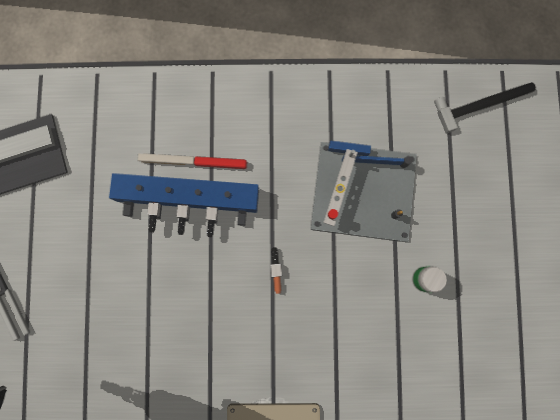

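Top view: rail at cols 110–258, rows 175–210, with three stops visible at cols 153, 182 and 211. Stop_c is at (276,270). Jig: stay from pivot (350,155) to knob (333,214), peg at about (397,213), tin at (430,280). Next I'll zoom in and measure.

```bash
cat > h.py <<'E'
from bench import telemetry,snapshot,camera_params
import cv2,numpy as np
def ray(c,uv):
    q=cv2.undistortPoints(np.float64(uv).reshape(-1,1,2),np.float64(c["K"]),np.float64(c["D"])).reshape(-1,2)
    E=np.array(c["extrinsics"]); return E[:3,3],np.c_[q,np.ones(len(q))]@E[:3,:3].T
def at_z(c,uv,z):
    o,r=ray(c,uv); return o+r*((np.array(z)-o[2])/r[:,2])[:,None]
def at_d(c,uv,d):
    o,r=ray(c,uv); return o+r*np.array([d[int(round(v)),int(round(u))] for u,v in uv])[:,None]
def proj(c,P):
    E=np.linalg.inv(np.array(c["extrinsics"])); r=cv2.Rodrigues(E[:3,:3])[0]
    return cv2.projectPoints(np.float64(P).reshape(-1,1,3),r,E[:3,3],np.float64(c["K"]),np.float64(c["D"]))[0].reshape(-1,2)
def snap(n,f):
    s=telemetry.sense(); c=camera_params(n); p,d=snapshot(n); cv2.imwrite(f"pics/{f}.png",p[:,:,::-1]); np.save(f"pics/{f}.npy",d)
    import pickle; pickle.dump(c,open(f"pics/{f}.pkl","wb")); return s,c,p,d
E
python3 - <<'E'
from h import *
p=cv2.imread("pics/top0.png"); d=np.load("pics/top0.npy"); c=camera_params("top")
a=cv2.resize(p[140:300,100:300],(800,640),interpolation=2)[:560]; cv2.imwrite("pics/c1.png",a)
b=cv2.resize(p[130:300,300:460],(600,638),interpolation=2)[:600]; cv2.imwrite("pics/c2.png",b)
def show(n,uv): print(n,np.round(at_d(c,uv,d)).tolist())
show("rail top pts",[(115,180),(253,188),(256,205),(113,195),(185,190)])
show("c",[(276,270),(275,255),(278,285)])
show("stay pivot,hole,knob,peg,tin",[(352,155),(340,188),(333,214),(399,213),(436,278)])
E
```

```text
rail top pts [[410.0, -6.0, 1208.0], [613.0, 43.0, 62.0], [574.0, 36.0, 58.0], [600.0, 375.0, 59.0], [609.0, 202.0, 65.0]]
c [[422.0, -10.0, 22.0], [458.0, -8.0, 22.0], [387.0, -14.0, 22.0]]
stay pivot,hole,knob,peg,tin [[690.0, -192.0, 66.0], [621.0, -168.0, 13.0], [547.0, -140.0, 91.0], [551.0, -297.0, 69.0], [400.0, -370.0, 89.0]]
```

View pics/c1.png

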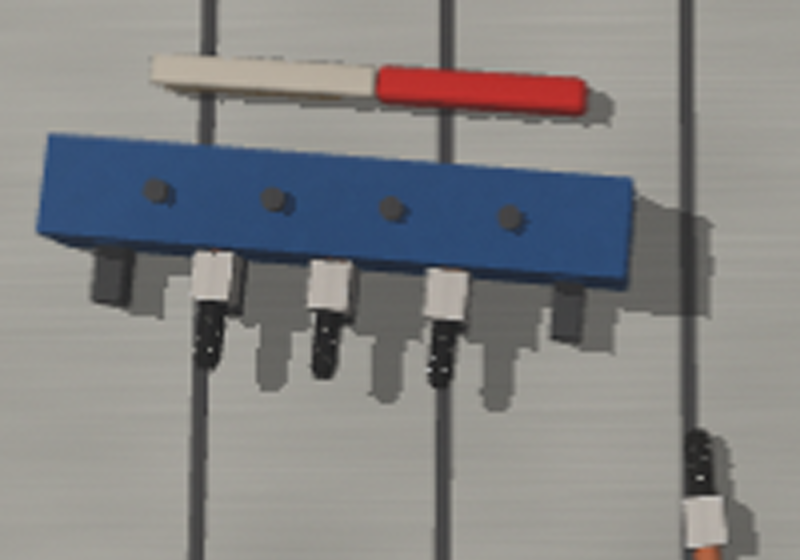

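View pics/c2.png

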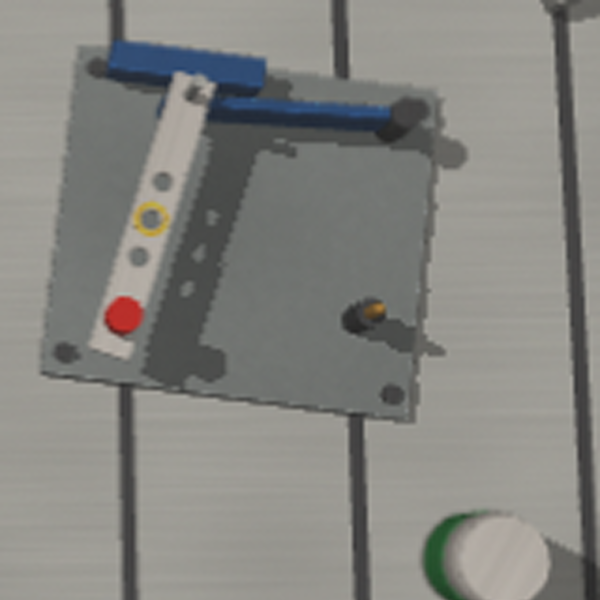

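All three seated stops show black, in sockets 1–3; sockets 0 and 4 are free. Stop_c's black nose points towards the rail. I'm moving over the jig and turning the tool for the fence.

```bash
R='[-0.66,-0.66,-0.11,0,0,0,0.5]'
python3 -m jog '[[[-0.66,-0.66,-0.11,0,0,0,0.5],[-0.66,-0.66,-0.11,0,0,0,0.5],[-0.66,-0.66,-0.11,0,0,0,0.5],[-0.66,-0.66,-0.11,0,0,0,0.5],[-0.66,-0.66,-0.11,0,0,0,0.5],[-0.66,-0.66,-0.11,0,0,0,0.5],[-0.66,-0.66,-0.11,0,0,0,0.5],[-0.66,-0.66,-0.11,0,0,0,0.5],[-0.66,-0.66,-0.11,0,0,0,0.5]]]' 60
python3 -m jog '[[[-0.66,-0.66,-0.11,0,0,0,0.5],[-0.66,-0.66,-0.11,0,0,0,0.5],[-0.66,-0.66,-0.11,0,0,0,0.5],[-0.66,-0.66,-0.11,0,0,0,0.5],[-0.66,-0.66,-0.11,0,0,0,0.5],[-0.66,-0.66,-0.11,0,0,0,0.5],[-0.66,-0.66,-0.11,0,0,0,0.5],[-0.66,-0.66,-0.11,0,0,0,0.5],[-0.66,-0.66,-0.11,0,0,0,0.5]]]'
python3 -m jog '[[[0,0,0,0,0,0.0294,0.5],[0,0,0,0,0,0.0294,0.5],[0,0,0,0,0,0.0294,0.5],[0,0,0,0,0,0.0294,0.5],[0,0,0,0,0,0.0294,0.5],[0,0,0,0,0,0.0294,0.5],[0,0,0,0,0,0.0294,0.5],[0,0,0,0,0,0.0294,0.5],[0,0,0,0,0,0.0294,0.5]]]'
python3 -m jog '[[[0,0,0,0,0,0.0294,0.5],[0,0,0,0,0,0.0294,0.5],[0,0,0,0,0,0.0294,0.5],[0,0,0,0,0,0.0294,0.5],[0,0,0,0,0,0.0294,0.5],[0,0,0,0,0,0.0294,0.5],[0,0,0,0,0,0.0294,0.5],[0,0,0,0,0,0.0294,0.5],[0,0,0,0,0,0,0.5],[0,0,0,0,0,0,0.5]]]'
python3 - <<'E'
from h import *
s,c,p,d=snap("wrist","w1")
print(s["tool_pos"],s["tcp_rot"],np.round(c["extrinsics"],2).tolist())
c=camera_params("top")
f=lambda n,u,z:print(n,np.round(at_z(c,[(300+u[0]*160/600,130+u[1]*638/638*170/638)],z)).tolist())
f("knob",(124,315),92);f("hole",(151,218),62);f("pin",(197,93),66);f("peg",(375,308),74);f("hinge",(412,105),60)
E
```

```text
time: 1.23
tool_pos: [382.6, 182.2, 280.7]
tcp_rot: [-180.0, -0.0, 160.1]
ft_force: [0.4, 0.9, -0.4]
finger_gap: 42.7
time: 2.35
tool_pos: [560.8, -198.2, 329.9]
tcp_rot: [180.0, -0.0, 160.1]
ft_force: [1.2, 0.5, 0.9]
finger_gap: 42.7
time: 3.48
tool_pos: [560.3, -196.7, 329.7]
tcp_rot: [-179.9, 0.0, 64.5]
ft_force: [0.6, -0.2, -0.2]
finger_gap: 42.7
time: 4.72
tool_pos: [560.4, -196.7, 330.0]
tcp_rot: [-180.0, 0.0, -19.6]
ft_force: [0.1, -0.5, 0.2]
finger_gap: 42.3
[ 560.38483682 -196.74990506  329.98176104] [-1.79998678e+02  2.88549728e-02 -1.96096060e+01] [[-0.34, -0.9, -0.27, 629.97], [-0.94, 0.32, 0.1, -222.39], [0.0, 0.29, -0.96, 473.06], [0.0, 0.0, 0.0, 1.0]]
knob [[547.0, -140.0, 92.0]]
hole [[612.0, -162.0, 62.0]]
pin [[691.0, -193.0, 66.0]]
peg [[552.0, -298.0, 74.0]]
hinge [[684.0, -331.0, 60.0]]
```

View pics/w1.png

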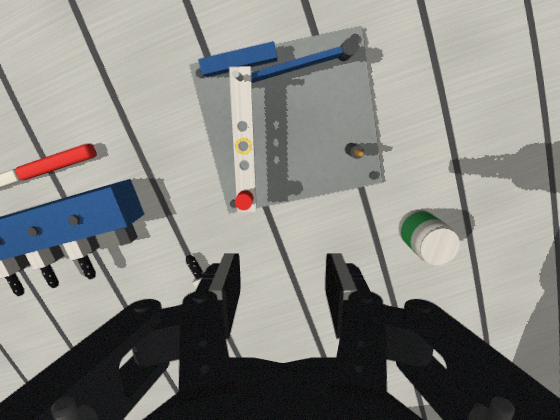

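Wrist view: knob (244,201), ringed hole (243,146), pin (240,76), peg tip (360,154), hinge post (350,46). I'll cross-check these and compute the knob path.

```bash
python3 - <<'E'
from h import *
import pickle
c=pickle.load(open("pics/w1.pkl","rb")); d=np.load("pics/w1.npy")
for n,u,z in [("knob",(244,201),92),("hole",(243,146),62),("pin",(240,76),66),("peg",(360,154),74),("hinge",(350,44),60)]:
    print(n,np.round(at_z(c,[u],z)[0]),"depth:",np.round(at_d(c,[u],d)[0]))
E
cat > path.py <<'E'
import numpy as np
from scipy.optimize import brentq
def plan(H,G,K0,n=10):
    H,G,K0=map(np.array,(H,G,K0))
    u=lambda a:np.array([np.cos(a),np.sin(a)]); ang=lambda v:np.arctan2(v[1],v[0])%(2*np.pi)
    # P0 by two circles (140 about H,150 about K0), +x-side solution
    def P_of(K,r,guess):
        from scipy.optimize import fsolve
        return H+140*u(fsolve(lambda a:np.linalg.norm(H+140*u(a[0])-K)-r,guess)[0])
    P0=P_of(K0,150,ang(np.array([0.05,1]))); a0=ang(P0-H); s0=ang(K0-P0)
    P1=P_of(G,83,a0+.7); a1=ang(P1-H); s1=ang(G-P1)
    print("fence deg",np.degrees([a0,a1]),"stay deg",np.degrees([s0,s1]))
    Ks=[H+140*u(a0+(a1-a0)*t)+150*u(s0+(s1-s0)*t) for t in np.linspace(0,1,n+1)]
    return np.array(Ks),np.degrees(s1-s0),P0,P1
if __name__=="__main__":
    K,ds,P0,P1=plan((684,-331),(552,-298),(547,-140)); print(P0,P1,ds); print(K.round())
E
python3 path.py
```

```text
knob [ 548. -142.   92.] depth: [ 548. -142.   92.]
hole [ 611. -162.   62.] depth: [ 609. -155.   11.]
pin [ 691. -190.   66.] depth: [ 688. -192.   86.]
peg [ 553. -300.   74.] depth: [ 553. -299.   76.]
hinge [ 682. -328.   60.] depth: [ 682. -329.   57.]
fence deg [ 88.34527472 131.00667113] stay deg [160.09941143 241.07871087]
[ 688.04269457 -191.05838138] [ 592.13943431 -225.35135367] 80.97929943278454
[[ 547. -140.]
 [ 531. -160.]
 [ 518. -182.]
 [ 507. -205.]
 [ 500. -228.]
 [ 496. -252.]
 [ 496. -275.]
 [ 498. -297.]
 [ 503. -319.]
 [ 510. -339.]
 [ 520. -357.]]
```

```bash

python3 -m jog '[[[-0.31,-0.48,0.5,0,0,0,0.5],[-0.31,-0.48,0.5,0,0,0,0.5],[0,0,0.9,0,0,0,0.5],[0,0,0.9,0,0,0,0.5],[0,0,0.9,0,0,0,0.5],[0,0,0.6,0,0,0,0.5],[0,0,0.6,0,0,0,0.5],[0,0,0.36,0,0,0,0.5],[0,0,0,0,0,0,0.5],[0,0,0,0,0,0,0.2],[0,0,0,0,0,0,0.2]]]' 60
python3 -m jog '[[[0,0,0,0,0,0,0.1],[0,0,0,0,0,0,0.1],[0,0,0,0,0,0,0.1],[0,0,0,0,0,0,0.1],[0,0,0,0,0,0,0.1],[0,0,0,0,0,0,0.1]]]' 80
```

```text
time: 6.15
tool_pos: [548.8, -141.5, 69.0]
tcp_rot: [-180.0, -0.2, -19.8]
ft_force: [1.3, -0.4, -0.1]
finger_gap: 19.7
time: 6.9
tool_pos: [547.8, -141.2, 67.4]
tcp_rot: [180.0, -0.0, -19.9]
ft_force: [1.2, -0.6, 3.0]
finger_gap: 19.3
```

```bash

python3 -m jog '[[[0,0,-0.13,0,0,0,0.1],[0,0,-0.13,0,0,0,0.1],[0,0,-0.13,0,0,0,0.1],[0,0,-0.13,0,0,0,0.1],[0,0,0,0,0,0,0.1],[0,0,0,0,0,0,0.1]]]' 80
python3 - <<'E'
from h import *
s,c,p,d=snap("top","t2"); print(s["tool_pos"],s["ft_force"],s["finger_gap"])
s,c,p,d=snap("wrist","w2")
cv2.imwrite("pics/w2c.png",p[:300,:,::-1])
E
```

```text
time: 7.65
tool_pos: [547.8, -141.2, 93.3]
tcp_rot: [180.0, -0.0, -19.9]
ft_force: [0.6, -0.7, -2.5]
finger_gap: 19.5
[ 547.752741   -141.17208519   93.32761296] [ 0.55043373 -0.74450495 -2.50074632] 19.484846872761658
```

View pics/w2c.png

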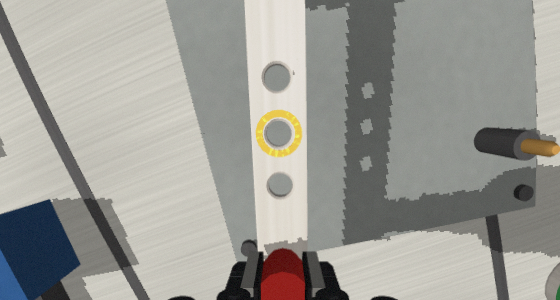

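Wrist view: stay lifted, held at the knob; hole (278,133), peg tip (~556,150). I'll work out the sweep.

```bash
python3 - <<'E'
from h import *
import pickle
from path import plan
c=pickle.load(open("pics/w2.pkl","rb"))
print("hole@88",at_z(c,[(278,133)],88).round(1),"peg",at_z(c,[(556,150)],74).round(1))
K,ds,P0,P1=plan((683,-329.5),(552.5,-299),(547.8,-141.2),20)
print(P0,P1,ds,K[-1])
y=np.radians(-19.9); st=np.radians(ds/20)
for i in range(20):
    a=y+st*i; d=K[i+1]-K[i]
    print(np.round([(d@[np.cos(a),np.sin(a)])/50,(d@[np.sin(a),-np.cos(a)])/50],3),round(-ds/20/360,4))
E
```

```text
hole@88 [[ 610.4 -162.7   88. ]] peg [[ 552.2 -301.4   74. ]]
fence deg [ 87.23424888 131.66736889] stay deg [161.15027214 243.19654977]
[ 689.75538066 -189.66307772] [ 589.92729703 -224.91763073] 82.04627763094986 [ 522.2876036  -358.80143062]
[-0.091  0.248] -0.0114
[-0.093  0.245] -0.0114
[-0.093  0.242] -0.0114
[-0.094  0.238] -0.0114
[-0.095  0.235] -0.0114
[-0.096  0.231] -0.0114
[-0.096  0.228] -0.0114
[-0.097  0.224] -0.0114
[-0.097  0.22 ] -0.0114
[-0.097  0.217] -0.0114
[-0.097  0.213] -0.0114
[-0.097  0.21 ] -0.0114
[-0.097  0.206] -0.0114
[-0.096  0.203] -0.0114
[-0.096  0.199] -0.0114
[-0.095  0.196] -0.0114
[-0.095  0.192] -0.0114
[-0.094  0.189] -0.0114
[-0.093  0.185] -0.0114
[-0.092  0.182] -0.0114
```

```bash

python3 -m jog '[[[-0.091,0.248,0,0,0,-0.0114,0.1],[-0.093,0.245,0,0,0,-0.0114,0.1],[-0.093,0.242,0,0,0,-0.0114,0.1],[-0.094,0.238,0,0,0,-0.0114,0.1],[-0.095,0.235,0,0,0,-0.0114,0.1],[-0.096,0.231,0,0,0,-0.0114,0.1],[-0.096,0.228,0,0,0,-0.0114,0.1],[-0.097,0.224,0,0,0,-0.0114,0.1],[-0.097,0.22,0,0,0,-0.0114,0.1],[-0.097,0.217,0,0,0,-0.0114,0.1]]]'
python3 -m jog '[[[-0.097,0.213,0,0,0,-0.0114,0.1],[-0.097,0.21,0,0,0,-0.0114,0.1],[-0.097,0.206,0,0,0,-0.0114,0.1],[-0.096,0.203,0,0,0,-0.0114,0.1],[-0.096,0.199,0,0,0,-0.0114,0.1],[-0.095,0.196,0,0,0,-0.0114,0.1],[-0.095,0.192,0,0,0,-0.0114,0.1],[-0.094,0.189,0,0,0,-0.0114,0.1],[-0.093,0.185,0,0,0,-0.0114,0.1],[0,0,0,0,0,0,0.1],[0,0,0,0,0,0,0.1]]]'
python3 - <<'E'
from h import *
s,c,p,d=snap("wrist","w3"); print(s["tool_pos"],s["tcp_rot"],s["ft_force"],s["finger_gap"])
cv2.imwrite("pics/w3c.png",cv2.resize(p[:300,130:430,::-1],(600,600)))
E
```

```text
time: 9.0
tool_pos: [497.1, -254.1, 92.9]
tcp_rot: [-180.0, 0.0, 21.3]
ft_force: [0.0, 0.4, -1.9]
finger_gap: 19.3
time: 10.38
tool_pos: [516.5, -349.5, 92.7]
tcp_rot: [-179.9, -0.0, 58.0]
ft_force: [-1.6, 1.0, -2.7]
finger_gap: 19.3
[ 516.54440009 -349.5190257    92.74897261] [-1.79925284e+02 -8.92394333e-03  5.80379471e+01] [-1.56384972  1.0333382  -2.73223769] 19.297919296600732
```

View pics/w3c.png

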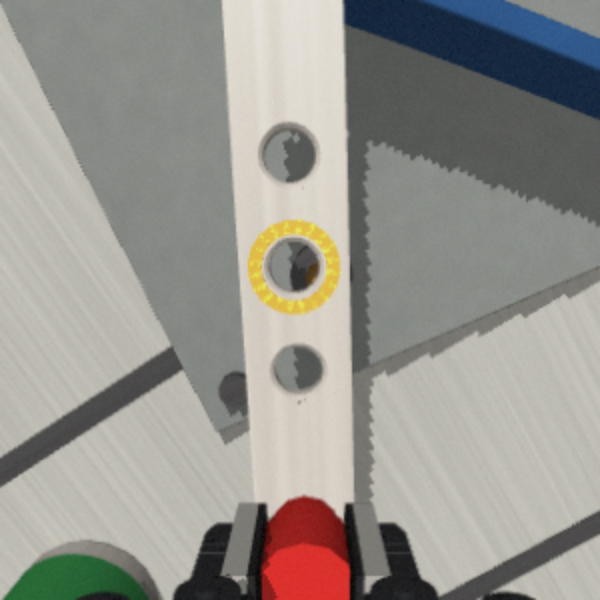

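```bash
python3 - <<'E'
from h import *
import pickle
from path import plan
c=pickle.load(open("pics/w3.pkl","rb"))
h=at_z(c,[(277,133)],87.3)[0]; hu=at_z(c,[(277.5,131.5)],81.3)[0]
T=np.array([516.54,-349.5]); print("hole",h.round(1), "dist",np.linalg.norm(h[:2]-T))
print("visible peg bit",at_z(c,[(286,136)],74).round(1))
print("peg proj",(proj(c,[[552.5,-299.5,74],[552.5,-299.5,70]])-[130,0])*2)
# stay dir
y=np.radians(58.04)
print(T+67*np.array([np.cos(y),np.sin(y)]))
K,ds,P0,P1=plan((683,-329.5),(552.5,-299.5),T,1);print(K)
K,ds,P0,P1=plan((683,-329.5),(552.5,-299.5),(547.8,-141.2),1);print(K)
im=cv2.imread("pics/w3.png")[103:163,247:307]; cv2.imwrite("pics/w3d.png",cv2.resize(im,(600,600),interpolation=2))
E
```

```text
hole [ 549.4 -293.3   87.3] dist 65.10869395554452
visible peg bit [[ 551.9 -297.4   74. ]]
peg proj [[318.40574867 277.76879832]
 [318.10345576 276.65530721]]
[ 552.00491475 -292.65600453]
fence deg [129.33083279 202.24297774] stay deg [238.78913048  90.63360298]
[[ 516.54       -349.5       ]
 [ 551.7590984  -232.50409666]]
fence deg [ 87.23424888 131.86400323] stay deg [161.15027214 243.47337799]
[[ 547.8        -141.2       ]
 [ 522.57688955 -359.44670517]]
```

View pics/w3d.png

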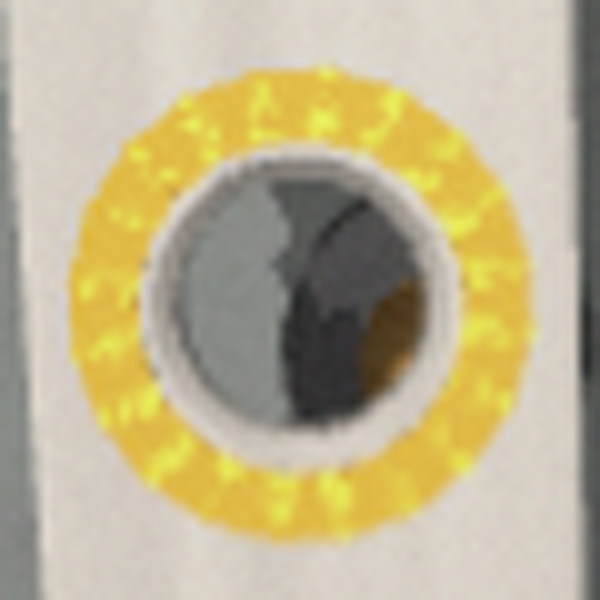

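```bash
python3 - <<'E'
from h import *
import pickle
from scipy.optimize import fsolve
c=pickle.load(open("pics/w3.pkl","rb"))
h=at_z(c,[(277.3,133.4)],87.3)[0]; g=at_z(c,[(291.5,138)],73)[0]
print(h,g); T=np.array([516.54,-349.5]);H=np.array([683,-329.5])
u=lambda a:np.array([np.cos(a),np.sin(a)])
f=lambda q:H+140*u(q[0])+83*u(q[1]); k=lambda q:f(q)+67*u(q[1])
q0=fsolve(lambda q:k(q)-T,np.radians([129,239]))
print(np.degrees(q0),f(q0))
d=(g-h)[:2]; q1=fsolve(lambda q:f(q)-f(q0)-d,q0); D=k(q1)-T; y=np.radians(58.04)
print("shift",d,"knob move",D,"rot",np.degrees(q1-q0),"tool",D@u(y)/50,D@[np.sin(y),-np.cos(y)]/50,"rz",-(q1-q0)[1]/6.2832)
E
```

```text
[ 549.4162764  -293.51605703   87.3       ] [ 553.70407    -299.81234551   73.        ]
[129.33083279 238.78913048] [ 551.25868111 -292.19717998]
shift [ 4.28779359 -6.29628848] knob move [10.07132874 -9.42324033] rot [1.53927508 5.62471239] tool -0.05327636290755475 0.2706534269428257 rz -0.015624164534886445
```

```bash

python3 -m jog '[[[-0.018,0.09,0,0,0,-0.0052,0.1],[-0.018,0.09,0,0,0,-0.0052,0.1],[-0.018,0.09,0,0,0,-0.0052,0.1],[0,0,0,0,0,0,0.1],[0,0,0,0,0,0,0.1],[0,0,0,0,0,0,0.1]]]'
python3 - <<'E'
from h import *
s,c,p,d=snap("wrist","w4"); print(s["tool_pos"],s["tcp_rot"],s["ft_force"],s["finger_gap"])
cv2.imwrite("pics/w4d.png",cv2.resize(p[103:163,247:307,::-1],(600,600),interpolation=2))
E
```

```text
time: 11.18
tool_pos: [527.2, -359.1, 93.2]
tcp_rot: [-180.0, 0.0, 63.7]
ft_force: [-2.1, 1.5, -1.1]
finger_gap: 19.6
[ 527.21365133 -359.14160513   93.23059356] [-1.79990780e+02  4.30714142e-03  6.37232355e+01] [-2.09711956  1.51150549 -1.1228429 ] 19.597749321941205
```

View pics/w4d.png

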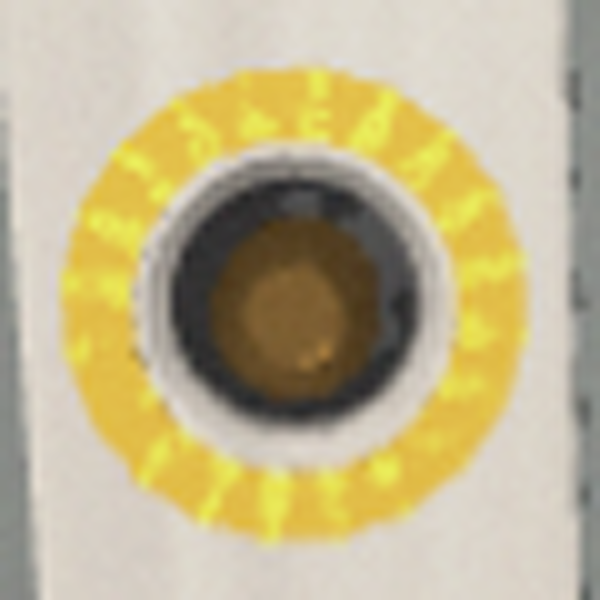

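```bash
python3 - <<'E'
from h import *
import pickle
c=pickle.load(open("pics/w4.pkl","rb"))
h=at_z(c,[(276.6,133.5)],87.5)[0]; g=at_z(c,[(276.6,134.4)],74)[0]
d=(g-h)[:2]; y=np.radians(63.72); u=np.array([np.cos(y),np.sin(y)]);v=np.array([np.sin(y),-np.cos(y)])
print(h,g,d,"tool",d@u,d@v)
E
```

```text
[ 553.94914305 -300.10616142   87.5       ] [ 553.20041316 -301.05816822   74.        ] [-0.74872988 -0.9520068 ] tool -1.1851146830958061 -0.2498330906880098
```

```bash

python3 -m jog '[[[-0.02,0,0,0,0,0,0.1],[0,0,0,0,0,0,0.1],[0,0,0.1,0,0,0,0.1],[0,0,0.1,0,0,0,0.1],[0,0,0.1,0,0,0,0.1],[0,0,0.1,0,0,0,0.1],[0,0,0.1,0,0,0,0.1],[0,0,0.02,0,0,0,0.1],[0,0,0,0,0,0,0.1],[0,0,0,0,0,0,0.1]]]'
```

```text
time: 12.48
tool_pos: [527.2, -360.2, 67.8]
tcp_rot: [180.0, -0.0, 63.7]
ft_force: [-2.0, 1.9, 2.7]
finger_gap: 19.4
```

```bash

python3 -m jog '[[[0,0,0,0,0,0,0.5],[0,0,0,0,0,0,0.5],[0,0,0,0,0,0,0.5],[0,0,-0.4,0,0,0,0.5],[0,0,-0.8,0,0,0,0.5],[0,0,-0.9,0,0,0,0.5],[0,0,-0.9,0,0,0,0.5],[0,0,-0.9,0,0,0,0.5],[0,0,0,0,0,0,0.5],[0,0,0,0,0,0,0.5]]]'
python3 - <<'E'
from h import *
s,c,p,d=snap("wrist","w5"); print(s["tool_pos"],s["tcp_rot"],s["ft_force"],s["finger_gap"])
cv2.imwrite("pics/w5c.png",cv2.resize(p[50:250,180:380,::-1],(600,600),interpolation=2))
for u in [(255,100),(265,140),(265,170),(275,200)]: print(u,at_d(c,[u],d).round())
E
```

```text
time: 13.72
tool_pos: [527.0, -360.1, 263.1]
tcp_rot: [179.9, 0.0, 63.7]
ft_force: [-0.8, 1.0, -0.2]
finger_gap: 42.7
[ 526.96043792 -360.09373191  263.13945803] [1.79935776e+02 1.53434431e-02 6.37363973e+01] [-0.80154462  1.04551901 -0.22017856] 42.73470253985409
(255, 100) [[ 538. -264.   10.]]
(265, 140) [[ 527. -312.    9.]]
(265, 170) [[ 560. -295.  406.]]
(275, 200) [[ 511. -374.   62.]]
```

View pics/w5c.png

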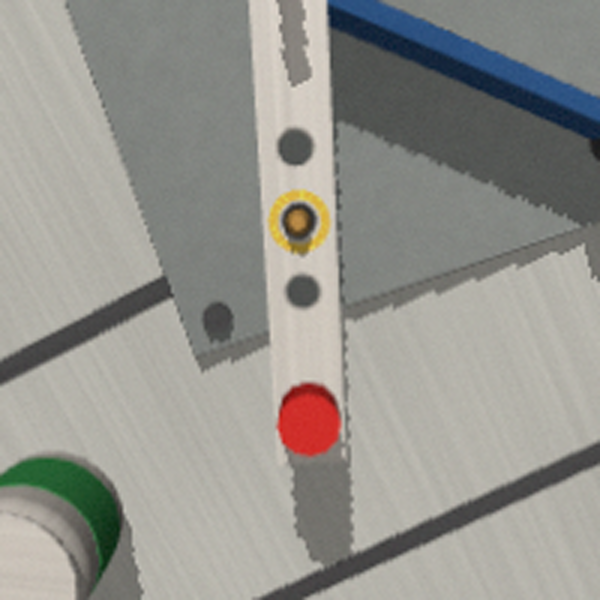

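The peg shows through the yellow-ringed hole and the stay top is at z=62, so it's down. Next, the rail.

```bash

python3 -m jog '[[[0,0,-0.2,0,0,0.0269,0.5],[0,0,-0.2,0,0,0.0269,0.5],[0,0,-0.2,0,0,0.0269,0.5],[0,0,-0.2,0,0,0.0269,0.5],[0,0,-0.2,0,0,0.0269,0.5],[0,0,-0.2,0,0,0.0269,0.5],[0,0,-0.2,0,0,0.0269,0.5]]]'
python3 -m jog '[[[-0.1,-0.95,0,0,0,0,0.5],[-0.1,-0.95,0,0,0,0,0.5],[-0.1,-0.95,0,0,0,0,0.5],[-0.1,-0.95,0,0,0,0,0.5],[-0.1,-0.95,0,0,0,0,0.5],[-0.1,-0.95,0,0,0,0,0.5],[-0.1,-0.95,0,0,0,0,0.5],[-0.1,-0.95,0,0,0,0,0.5],[-0.1,-0.95,0,0,0,0,0.5],[-0.1,-0.95,0,0,0,0,0.5],[-0.1,-0.95,0,0,0,0,0.5],[0,-0.5,0,0,0,0,0.5]]]'
python3 -m jog '[[[0,0,0,0,0,0,0.5],[0,0,0,0,0,0,0.5]]]'
python3 - <<'E'
from h import *
s,c,p,d=snap("wrist","w6"); print(s["tool_pos"],s["tcp_rot"],s["joint_pos"])
c=camera_params("top"); 
U=[(100+x/4,140+y/4) for x,y in [(213,275),(331,286),(446,294)]]
P=at_z(c,U,49); print(P.round(1), np.degrees(np.arctan2(-(P[0]-P[2])[0],(P[0]-P[2])[1])), np.diff(P,axis=0))
E
```

```text
time: 14.65
tool_pos: [526.3, -359.6, 330.5]
tcp_rot: [-179.9, 0.2, -4.4]
ft_force: [-0.1, -0.5, -0.9]
finger_gap: 42.9
time: 16.15
tool_pos: [509.5, 192.1, 330.4]
tcp_rot: [180.0, 0.2, -3.9]
ft_force: [0.9, -1.1, 0.7]
finger_gap: 42.7
time: 16.4
tool_pos: [510.3, 189.3, 331.2]
tcp_rot: [179.9, 0.1, -4.1]
ft_force: [-0.4, -0.7, 0.2]
finger_gap: 42.8
[510.33512138 189.27752831 331.17851483] [ 1.79935525e+02  1.08301382e-01 -4.05542903e+00] [ 1.49690131e+01 -2.18178720e+00  8.48994524e+01 -2.58657298e-02
  9.74057369e+01  1.09021075e+02]
[[567.7 280.4  49. ]
 [560.6 209.8  49. ]
 [555.4 141.5  49. ]] -5.080114779688801 [[ -7.08936818 -70.55721021   0.        ]
 [ -5.2567101  -68.32223798   0.        ]]
```

View pics/w6.png

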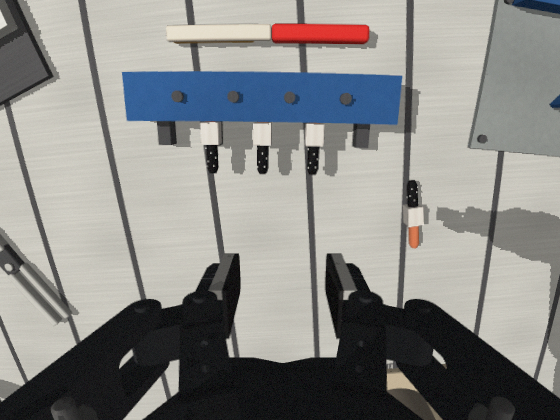

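Rail top corners: (123,72), (402,76), (126,122), (398,124.5). Collars: (211,134), (262,134), (314,134). Stop_c's collar: (415,215).

```bash
python3 - <<'E'
from h import *
import pickle
c=pickle.load(open("pics/w6.pkl","rb"))
R=at_z(c,[(123,72),(402,76),(398,124.5),(126,122)],60); print(R.round(1))
for a,b in ((0,1),(3,2)):
    v=R[a]-R[b]; print("rail yaw",np.degrees(np.arctan2(-v[0],v[1])),np.linalg.norm(v))
C=at_z(c,[(211,134),(262,134),(314,134)],49);print(C.round(1)); v=C[0]-C[2]; print(np.degrees(np.arctan2(-v[0],v[1])))
S=at_z(c,[(415,215),(412,184),(415,245)],[24,20,20]); print(S.round(1),np.degrees(np.arctan2(*(S[1]-S[2])[1::-1])))
# rail by minAreaRect on blue in top and wrist
for f,cc in (("top0",camera_params("top")),("w6",c)):
    im=cv2.imread(f"pics/{f}.png"); d=np.load(f"pics/{f}.npy")
    h=cv2.cvtColor(im,cv2.COLOR_BGR2HSV); m=((h[...,0]>95)&(h[...,0]<125)&(h[...,1]>120)).astype(np.uint8)
    n,l,st,ce=cv2.connectedComponentsWithStats(m); i=1+np.argmax(st[1:,4]); v,u=np.nonzero(l==i)
    o,r=ray(cc,np.c_[u,v]); P=o+r*d[v,u][:,None]; P=P[abs(P[:,2]-60)<4]
    (x,y),(w,hh),a=cv2.minAreaRect(np.float32(P[:,:2])); print(f,x,y,w,hh,a,len(P))
E
```

```text
[[652.4 377.4  60. ]
 [621.7  30.3  60. ]
 [562.6  34.2  60. ]
 [591.7 385.3  60. ]]
rail yaw -5.066351795847139 348.5228276132038
rail yaw -4.743084086270209 352.2541402957794
[[566.8 278.7  49. ]
 [561.7 211.1  49. ]
 [556.8 142.4  49. ]]
-4.207912353592376
[[424.6  -9.3  24. ]
 [472.6  -3.9  20. ]
 [372.8 -13.9  20. ]] 5.691053860749274
top0 607.87548828125 207.73922729492188 349.65289306640625 60.345054626464844 85.05075073242188 3192
w6 608.2402954101562 207.11605834960938 349.8238830566406 60.13065719604492 84.84784698486328 12964
```

```bash

python3 -m jog '[[[0.5,0.435,0.5,0,0,0.0025,0.5],[0.5,0.435,0.5,0,0,0,0.5],[0,0,0.9,0,0,0,0.5],[0,0,0.9,0,0,0,0.5],[0,0,0.9,0,0,0,0.5],[0,0,0.9,0,0,0,0.5],[0,0,0.6,0,0,0,0.5],[0,0,0,0,0,0,0.5],[0,0,0,0,0,0,0.5]]]' 100
python3 - <<'E'
from h import *
s,c,p,d=snap("wrist","w7"); print(s["tool_pos"],s["tcp_rot"],s["ft_force"])
cv2.imwrite("pics/w7c.png",p[:,:,::-1])
E
```

```text
time: 17.58
tool_pos: [558.1, 142.1, 73.9]
tcp_rot: [-180.0, -0.1, -5.0]
ft_force: [0.8, -0.5, 0.4]
finger_gap: 42.5
[558.13083744 142.12716344  73.85813106] [-1.79978483e+02 -9.71437769e-02 -5.00794844e+00] [ 0.7554006  -0.54683731  0.42028105]
```

View pics/w7c.png

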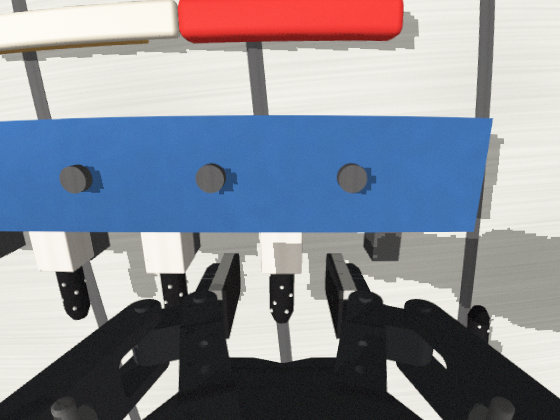

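The collar of the socket-1 stop sits between the fingers. Descend and grip.

```bash

python3 -m jog '[[[-0.04,0,0.2,0,0,0,0.5],[0,0,0.3,0,0,0,0.5],[0,0,0.3,0,0,0,0.5],[0,0,0.28,0,0,0,0.5],[0,0,0,0,0,0,0.5],[0,0,0,0,0,0,0.15],[0,0,0,0,0,0,0.15],[0,0,0,0,0,0,0.15],[0,0,0,0,0,0,0.15],[0,0,0,0,0,0,0.15],[0,0,0,0,0,0,0.15]]]' 100
```

```text
time: 19.0
tool_pos: [555.5, 142.9, 18.8]
tcp_rot: [-180.0, -0.0, -5.0]
ft_force: [0.8, -0.8, 3.7]
finger_gap: 22.7
```

```bash

python3 -m jog '[[[-0.1,0,0,0,0,0,0.15],[-0.2,0,0,0,0,0,0.15],[-0.25,0,0,0,0,0,0.15],[-0.25,0,0,0,0,0,0.15],[-0.25,0,0,0,0,0,0.15],[0,0,0,0,0,0,0.15],[0,0,0,0,0,0,0.15]]]' 100
```

```text
time: 19.88
tool_pos: [502.8, 147.4, 18.2]
tcp_rot: [180.0, -0.0, -4.9]
ft_force: [-0.6, -0.5, -1.1]
finger_gap: 22.6
```

```bash

python3 -m jog '[[[0,0,-0.4,0,0,0,0.15],[0,0,-0.6,0,0,0,0.15],[0,0,-0.6,0,0,0,0.15],[0,0,0,0,0,-0.0294,0.15],[0,0,0,0,0,-0.0294,0.15],[0,0,0,0,0,-0.0294,0.15],[0,0,0,0,0,-0.0294,0.15],[0,0,0,0,0,-0.0294,0.15],[0,0,0,0,0,-0.0294,0.15],[0,0,0,0,0,-0.0294,0.15],[0,0,0,0,0,-0.0294,0.15]]]'
python3 -m jog '[[[0,0,0,0,0,-0.0294,0.15],[0,0,0,0,0,-0.0294,0.15],[0,0,0,0,0,-0.0294,0.15],[0,0,0,0,0,-0.0294,0.15],[0,0,0,0,0,-0.0294,0.15],[0,0,0,0,0,-0.0294,0.15],[0,0,0,0,0,-0.0294,0.15],[0,0,0,0,0,-0.0294,0.15],[0,0,0,0,0,-0.0298,0.15],[0,0,0,0,0,0,0.15],[0,0,0,0,0,0,0.15]]]'
```

```text
time: 21.25
tool_pos: [503.3, 147.3, 98.3]
tcp_rot: [180.0, -0.0, 80.1]
ft_force: [0.4, 0.4, -1.1]
finger_gap: 22.6
time: 22.62
tool_pos: [503.0, 147.3, 98.3]
tcp_rot: [-180.0, -0.0, 174.9]
ft_force: [-0.1, 0.2, -2.0]
finger_gap: 22.5
```

```bash

python3 -m jog '[[[0,0,0.5,0,0,0,0.15],[0,0,0.5,0,0,0,0.15],[0,0,0.4,0,0,0,0.15],[0,0,0.17,0,0,-0.0003,0.15],[0,0,0,0,0,0,0.15],[-0.2,0,0,0,0,0,0.15],[-0.2,0,0,0,0,0,0.15],[-0.2,0,0,0,0,0,0.15],[-0.2,0,0,0,0,0,0.15],[0,0,0,0,0,0,0.15]]]'
python3 -m jog '[[[-0.1,0,0,0,0,0,0.15],[-0.06,0,0,0,0,0,0.15],[-0.04,0,0,0,0,0,0.15],[-0.04,0,0,0,0,0,0.15],[0,0,0,0,0,0,0.15]]]'
```

```text
time: 23.88
tool_pos: [543.8, 143.9, 20.0]
tcp_rot: [180.0, 0.0, 175.2]
ft_force: [-0.5, 0.4, -2.0]
finger_gap: 22.3
time: 24.5
tool_pos: [554.8, 143.1, 19.8]
tcp_rot: [-180.0, 0.0, 175.2]
ft_force: [-0.1, -0.5, -2.3]
finger_gap: 22.5
```

```bash

for i in 1 2 3 4; do python3 -m jog '[[[-0.02,0,0,0,0,0,0.15],[0,0,0,0,0,0,0.15]]]' | tr '\n' ' ';echo; done
```

```text
time: 24.75 tool_pos: [555.7, 143.0, 19.8] tcp_rot: [-180.0, 0.0, 175.2] ft_force: [-0.6, -0.2, -0.8] finger_gap: 22.5 
time: 25.0 tool_pos: [556.7, 142.9, 19.8] tcp_rot: [180.0, 0.0, 175.2] ft_force: [-0.7, 0.7, -0.5] finger_gap: 22.9 
time: 25.25 tool_pos: [557.7, 142.8, 19.8] tcp_rot: [-180.0, 0.0, 175.2] ft_force: [-1.1, -0.2, -0.9] finger_gap: 22.6 
time: 25.5 tool_pos: [558.3, 142.7, 19.6] tcp_rot: [-180.0, -0.1, 175.2] ft_force: [-2.9, -0.8, 1.4] finger_gap: 22.7
```

```bash

for i in 1 2 ; do python3 -m jog '[[[-0.03,0,0,0,0,0,0.15],[0,0,0,0,0,0,0.15]]]' | tr '\n' ' ';echo; done
```

```text
time: 25.75 tool_pos: [558.3, 142.7, 19.2] tcp_rot: [-180.0, -0.2, 175.2] ft_force: [-9.9, 0.9, 3.0] finger_gap: 22.7 
time: 26.0 tool_pos: [558.2, 142.7, 18.8] tcp_rot: [-180.0, -0.4, 175.2] ft_force: [-15.7, 0.8, 8.2] finger_gap: 22.5
```

```bash

python3 -m jog '[[[0.03,0,0,0,0,0,0.15],[0.035,0,0.015,0,0,0,0.15],[0,0,0,0,0,0,0.15],[0,0,0,0,0,0,0.5],[0,0,0,0,0,0,0.5],[0,0,0,0,0,0,0.5],[0.028,0,-0.2,0,0,0,0.5],[0,0,-0.5,0,0,0,0.5],[0,0,-0.5,0,0,0,0.5],[0,0,0,0,0,0,0.5],[0,0,0,0,0,0,0.5]]]'
python3 -m jog '[[[0,0.2,0,0,0,0,0.5],[0,0.5,0,0,0,0,0.5],[0,0.5,0,0,0,0,0.5],[0,0.2,0,0,0,0,0.5],[0,0,0,0,0,0,0.5],[0,0,0,0,0,0,0.5]]]'
```

```text
time: 27.38
tool_pos: [556.8, 142.8, 78.8]
tcp_rot: [-180.0, -0.0, 175.2]
ft_force: [-0.9, -0.8, -0.9]
finger_gap: 42.7
time: 28.12
tool_pos: [562.6, 212.0, 78.6]
tcp_rot: [-180.0, -0.0, 175.2]
ft_force: [-0.4, -0.6, 0.5]
finger_gap: 42.9
```

```bash

python3 -m jog '[[[0,0,0.4,0,0,0.0005,0.5],[0,0,0.4,0,0,0,0.5],[0,0,0.38,0,0,0,0.5],[0,0,0,0,0,0,0.5],[0,0,0,0,0,0,0.15],[0,0,0,0,0,0,0.15],[0,0,0,0,0,0,0.15],[0,0,0,0,0,0,0.15],[0,0,0,0,0,0,0.15],[0,0,0,0,0,0,0.15]]]' 100
python3 -m jog '[[[0.1,0,0,0,0,0,0.15],[0.2,0,0,0,0,0,0.15],[0.25,0,0,0,0,0,0.15],[0.25,0,0,0,0,0,0.15],[0.25,0,0,0,0,0,0.15],[0,0,0,0,0,0,0.15],[0,0,0,0,0,0,0.15]]]' 100
```

```text
time: 29.38
tool_pos: [563.2, 212.8, 20.5]
tcp_rot: [180.0, 0.0, 175.0]
ft_force: [-1.1, 0.3, 2.8]
finger_gap: 22.2
time: 30.25
tool_pos: [510.5, 217.2, 20.0]
tcp_rot: [-180.0, 0.0, 175.1]
ft_force: [0.3, 0.2, -0.9]
finger_gap: 22.5
```

```bash

python3 -m jog '[[[0,0,-0.4,0,0,0,0.15],[0,0,-0.6,0,0,0,0.15],[0,0,-0.6,0,0,0,0.15],[0,0,0,0,0,0.0294,0.15],[0,0,0,0,0,0.0294,0.15],[0,0,0,0,0,0.0294,0.15],[0,0,0,0,0,0.0294,0.15],[0,0,0,0,0,0.0294,0.15],[0,0,0,0,0,0.0294,0.15],[0,0,0,0,0,0.0294,0.15],[0,0,0,0,0,0.0294,0.15]]]'
python3 -m jog '[[[0,0,0,0,0,0.0294,0.15],[0,0,0,0,0,0.0294,0.15],[0,0,0,0,0,0.0294,0.15],[0,0,0,0,0,0.0294,0.15],[0,0,0,0,0,0.0294,0.15],[0,0,0,0,0,0.0294,0.15],[0,0,0,0,0,0.0294,0.15],[0,0,0,0,0,0.0294,0.15],[0,0,0,0,0,0.0296,0.15],[0,0,0,0,0,0,0.15],[0,0,0,0,0,0,0.15]]]'
```

```text
time: 31.62
tool_pos: [511.4, 217.2, 101.8]
tcp_rot: [179.9, -0.0, 90.0]
ft_force: [0.7, 0.1, -1.1]
finger_gap: 22.3
time: 33.0
tool_pos: [511.0, 217.2, 100.9]
tcp_rot: [-180.0, -0.1, -4.7]
ft_force: [0.2, -0.3, -0.9]
finger_gap: 22.4
```

```bash

python3 -m jog '[[[0,0,0.5,0,0,0.0008,0.15],[0,0,0.5,0,0,0,0.15],[0,0,0.4,0,0,0,0.15],[0,0,0.2,0,0,0,0.15],[0,0,0,0,0,0,0.15],[0.2,0,0,0,0,0,0.15],[0.2,0,0,0,0,0,0.15],[0.2,0,0,0,0,0,0.15],[0.2,0,0,0,0,0,0.15],[0,0,0,0,0,0,0.15]]]'
python3 -m jog '[[[0.1,0,0,0,0,0,0.15],[0.06,0,0,0,0,0,0.15],[0.04,0,0,0,0,0,0.15],[0,0,0,0,0,0,0.15]]]'
for i in 1 2 3 4; do python3 -m jog '[[[0.02,0,0,0,0,0,0.15],[0,0,0,0,0,0,0.15]]]' | tr '\n' ' ';echo; done
```

```text
time: 34.25
tool_pos: [551.8, 213.4, 20.5]
tcp_rot: [-180.0, -0.1, -5.3]
ft_force: [0.3, -0.4, 2.7]
finger_gap: 22.7
time: 34.75
tool_pos: [560.2, 212.9, 20.5]
tcp_rot: [-180.0, 0.0, -5.2]
ft_force: [-2.7, 0.3, 5.3]
finger_gap: 22.2
time: 35.0 tool_pos: [561.0, 212.8, 20.5] tcp_rot: [-180.0, 0.0, -5.2] ft_force: [-3.4, 0.9, 5.0] finger_gap: 22.5 
time: 35.25 tool_pos: [562.0, 212.7, 20.5] tcp_rot: [-180.0, 0.0, -5.2] ft_force: [-4.4, 0.2, 5.5] finger_gap: 22.5 
time: 35.5 tool_pos: [562.7, 212.6, 20.5] tcp_rot: [-180.0, 0.1, -5.2] ft_force: [-4.9, 0.7, 6.4] finger_gap: 22.3 
time: 35.75 tool_pos: [562.8, 212.6, 20.5] tcp_rot: [180.0, 0.2, -5.2] ft_force: [-10.0, -0.7, 10.7] finger_gap: 22.7
```

```bash

python3 -m jog '[[[0.02,0,0,0,0,0,0.15],[-0.04,0,0,0,0,0,0.15],[0,0,0,0,0,0,0.15],[0,0,0,0,0,0,0.5],[0,0,0,0,0,0,0.5],[0,0,0,0,0,0,0.5],[0,0,-0.2,0,0,0,0.5],[0,0,-0.5,0,0,0,0.5],[0,0,-0.5,0,0,0,0.5],[0,0,0,0,0,0.0,0.5],[0,0,0,0,0,0,0.5]]]'
python3 -m jog '[[[0,-0.2,0,0,0,0,0.5],[0,-0.5,0,0,0,0,0.5],[0,-0.5,0,0,0,0,0.5],[0,-0.2,0,0,0,-0.0006,0.5],[0,0,0,0,0,0,0.5],[0,0,0,0,0,0,0.5]]]'
```

```text
time: 37.12
tool_pos: [563.1, 212.2, 79.7]
tcp_rot: [180.0, 0.0, -5.2]
ft_force: [0.2, 0.1, -0.5]
finger_gap: 42.7
time: 37.88
tool_pos: [569.5, 281.3, 79.6]
tcp_rot: [180.0, 0.0, -5.0]
ft_force: [0.0, 0.5, 0.4]
finger_gap: 42.9
```

```bash

python3 -m jog '[[[0,-0.01,0.4,0,0,0,0.5],[0,0,0.4,0,0,0,0.5],[0,0,0.39,0,0,0,0.5],[0,0,0,0,0,0,0.5],[0,0,0,0,0,0,0.15],[0,0,0,0,0,0,0.15],[0,0,0,0,0,0,0.15],[0,0,0,0,0,0,0.15],[0,0,0,0,0,0,0.15],[0,0,0,0,0,0,0.15]]]' 100
python3 -m jog '[[[-0.1,0,0,0,0,0,0.15],[-0.2,0,0,0,0,0,0.15],[-0.25,0,0,0,0,0,0.15],[-0.25,0,0,0,0,0,0.15],[-0.25,0,0,0,0,0,0.15],[0,0,0,0,0,0,0.15],[0,0,0,0,0,0,0.15]]]' 100
```

```text
time: 39.12
tool_pos: [570.0, 282.6, 21.0]
tcp_rot: [-180.0, -0.0, -5.0]
ft_force: [-0.8, -0.3, 2.0]
finger_gap: 22.9
time: 40.0
tool_pos: [517.3, 287.1, 20.5]
tcp_rot: [180.0, 0.0, -5.0]
ft_force: [-0.8, 0.3, -1.3]
finger_gap: 22.3
```

```bash

python3 -m jog '[[[0,0,-0.4,0,0,0,0.15],[0,0,-0.6,0,0,0,0.15],[0,0,-0.6,0,0,0,0.15],[0,0,0,0,0,-0.0294,0.15],[0,0,0,0,0,-0.0294,0.15],[0,0,0,0,0,-0.0294,0.15],[0,0,0,0,0,-0.0294,0.15],[0,0,0,0,0,-0.0294,0.15],[0,0,0,0,0,-0.0294,0.15],[0,0,0,0,0,-0.0294,0.15],[0,0,0,0,0,-0.0294,0.15]]]'
python3 -m jog '[[[0,0,0,0,0,-0.0294,0.15],[0,0,0,0,0,-0.0294,0.15],[0,0,0,0,0,-0.0294,0.15],[0,0,0,0,0,-0.0294,0.15],[0,0,0,0,0,-0.0294,0.15],[0,0,0,0,0,-0.0294,0.15],[0,0,0,0,0,-0.0294,0.15],[0,0,0,0,0,-0.0294,0.15],[0,0,0,0,0,-0.0296,0.15],[0,0,0,0,0,0,0.15],[0,0,0,0,0,0,0.15]]]'
```

```text
time: 41.38
tool_pos: [518.4, 287.3, 102.4]
tcp_rot: [179.9, -0.1, 80.0]
ft_force: [0.1, -0.2, -1.3]
finger_gap: 22.3
time: 42.75
tool_pos: [517.9, 287.2, 101.4]
tcp_rot: [180.0, 0.1, 174.7]
ft_force: [-0.4, 0.6, -1.6]
finger_gap: 22.1
```

```bash

python3 -m jog '[[[0,0,0.5,0,0,-0.0008,0.15],[0,0,0.5,0,0,0,0.15],[0,0,0.4,0,0,0,0.15],[0,0,0.2,0,0,0,0.15],[0,0,0,0,0,0,0.15],[-0.2,0,0,0,0,0,0.15],[-0.2,0,0,0,0,0,0.15],[-0.2,0,0,0,0,0,0.15],[-0.2,0,0,0,0,0,0.15],[0,0,0,0,0,0,0.15]]]'
python3 -m jog '[[[-0.1,0,0,0,0,0,0.15],[-0.06,0,0,0,0,0,0.15],[0,0,0,0,0,0,0.15]]]'
for i in 1 2 3 4 5; do python3 -m jog '[[[-0.02,0,0,0,0,0,0.15],[0,0,0,0,0,0,0.15]]]' | tr '\n' ' ';echo; done
```

```text
time: 44.0
tool_pos: [558.8, 283.7, 21.0]
tcp_rot: [180.0, 0.1, 175.2]
ft_force: [1.5, -0.3, 2.3]
finger_gap: 22.3
time: 44.38
tool_pos: [565.4, 283.4, 21.0]
tcp_rot: [180.0, 0.0, 175.3]
ft_force: [-1.3, 0.7, 5.4]
finger_gap: 22.7
time: 44.62 tool_pos: [565.9, 283.4, 21.0] tcp_rot: [180.0, -0.0, 175.3] ft_force: [-5.0, -0.9, 6.9] finger_gap: 22.3 
time: 44.88 tool_pos: [566.9, 283.3, 21.0] tcp_rot: [180.0, -0.0, 175.3] ft_force: [-4.2, 0.2, 7.2] finger_gap: 22.5 
time: 45.12 tool_pos: [567.9, 283.3, 21.0] tcp_rot: [180.0, -0.0, 175.3] ft_force: [-4.5, 0.1, 7.1] finger_gap: 22.6 
time: 45.38 tool_pos: [568.1, 283.2, 21.0] tcp_rot: [-180.0, -0.1, 175.3] ft_force: [-8.3, -0.1, 9.3] finger_gap: 22.3 
time: 45.62 tool_pos: [568.2, 283.2, 21.0] tcp_rot: [-180.0, -0.2, 175.3] ft_force: [-14.2, 0.2, 15.1] finger_gap: 22.9
```

Stop 3 seated. Release, then look for stop_c.

```bash

python3 -m jog '[[[0.04,0,0,0,0,0,0.15],[0,0,0,0,0,0,0.15],[0,0,0,0,0,0,0.5],[0,0,0,0,0,0,0.5],[0,0,0,0,0,0,0.5],[0,0,-0.2,0,0,0,0.5],[0,0,-0.5,0,0,0,0.5],[0,0,-0.5,0,0,0.0,0.5]]]'
python3 -m jog '[[[0.186,-0.604,-0.44,0,0,0,0.5],[0.186,-0.604,-0.44,0,0,0,0.5],[0.186,-0.604,-0.44,0,0,0,0.5],[0.186,-0.604,-0.44,0,0,0,0.5],[0.186,-0.604,-0.44,0,0,0,0.5],[0.186,-0.604,-0.44,0,0,0,0.5],[0.186,-0.604,-0.44,0,0,0,0.5],[0.186,-0.604,-0.44,0,0,0,0.5],[0.186,-0.604,-0.44,0,0,0,0.5],[0.186,-0.604,-0.44,0,0,0,0.5],[0,0,0,0,0,0,0.5],[0,0,0,0,0,0,0.5]]]'
python3 - <<'E'
from h import *
s,c,p,d=snap("wrist","w8"); print(s["tool_pos"],s["tcp_rot"],s["joint_pos"])
E
```

```text
time: 46.62
tool_pos: [568.3, 282.9, 81.7]
tcp_rot: [180.0, 0.0, 175.3]
ft_force: [0.1, 1.2, -0.1]
finger_gap: 42.7
time: 48.12
tool_pos: [450.7, -10.1, 300.5]
tcp_rot: [180.0, 0.0, 175.2]
ft_force: [0.3, 0.3, 0.3]
finger_gap: 42.5
[450.72305891 -10.05347088 300.51202134] [1.79976842e+02 2.75852761e-02 1.75238371e+02] [-7.81879362e+00 -1.71858270e+01  1.01390785e+02  2.47212731e-02
  9.57687301e+01 -9.30546800e+01]
```

View pics/w8.png

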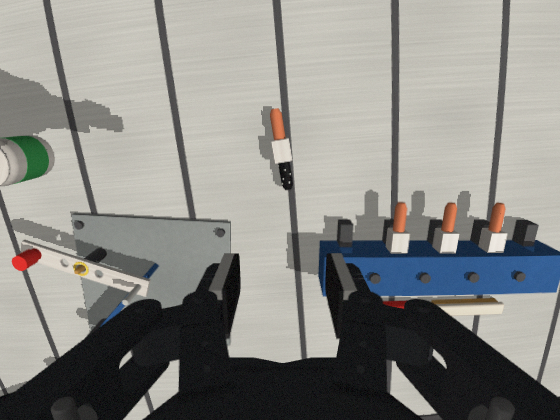

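All three reversed stops show copper outward with their collars against the rail. Stop_c: collar (282,150), copper tip (276,110), black tip (288,187).

```bash
python3 - <<'E'
from h import *
import pickle
c=pickle.load(open("pics/w8.pkl","rb")); d=np.load("pics/w8.npy")
im=cv2.imread("pics/w8.png"); h=cv2.cvtColor(im,cv2.COLOR_BGR2HSV)
S=at_z(c,[(282,150),(276,110),(288,187)],[24,20,20]); print(S.round(1)); v=S[2]-S[1]; print(np.degrees(np.arctan2(v[1],v[0])),np.linalg.norm(v))
# depth-based: points 8..30 mm high near it
v_,u_=np.mgrid[95:200,255:310].reshape(2,-1); o,r=ray(c,np.c_[u_,v_]); P=o+r*d[v_,u_][:,None]
P=P[(P[:,2]>7)&(P[:,2]<32)]; (x,y),(w,hh),a=cv2.minAreaRect(np.float32(P[:,:2])); pc=np.linalg.svd(P[:,:2]-P[:,:2].mean(0))[2][0]
print(len(P),(x,y),(w,hh),a,"pca",np.degrees(np.arctan2(*pc[::-1])),P[:,2].max())
E
```

```text
[[421.   -9.2  24. ]
 [369.4 -12.7  20. ]
 [472.5  -5.3  20. ]]
4.123309904163239 103.32923117207207
1085 (421.4562683105469, -10.250728607177734) (109.13926696777344, 23.893733978271484) 5.097233772277832 pca 4.88986855721526 27.68372532423973
```

```bash

python3 -m jog '[[[0.586,-0.043,0.5,0,0,0,0.5],[0,0,0.7,0,0,-0.027,0.5],[0,0,0.9,0,0,0,0.5],[0,0,0.9,0,0,0,0.5],[0,0,0.9,0,0,0,0.5],[0,0,0.8,0,0,0,0.5],[0,0,0.5,0,0,0,0.5],[0,0,0.4,0,0,0,0.5],[0,0,0.2,0,0,0,0.5],[0,0,0.11,0,0,0,0.5],[0,0,0,0,0,0,0.5],[0,0,0,0,0,0,0.5]]]' 100
python3 -m jog '[[[0,0,0,0,0,0,0.15],[0,0,0,0,0,0,0.15],[0,0,0,0,0,0,0.15],[0,0,0,0,0,0,0.15],[0,0,0,0,0,0,0.15],[0,0,0,0,0,0,0.15],[0,0,0,0,0,0,0.15]]]' 100
```

```text
time: 49.68
tool_pos: [422.0, -10.2, 5.8]
tcp_rot: [-180.0, 0.1, -175.0]
ft_force: [-0.5, -0.5, 0.9]
finger_gap: 42.5
time: 50.55
tool_pos: [422.0, -10.3, 6.1]
tcp_rot: [-180.0, 0.1, -175.0]
ft_force: [-1.6, 0.0, 6.6]
finger_gap: 21.8
```

```bash

python3 -m jog '[[[0,0,-0.3,0,0,0,0.15],[0,0,-0.5,0,0,0,0.15],[0,0,-0.1,0,0,0.0278,0.15],[0,0,0,0,0,0,0.15],[-0.33,0.47,0,0,0,0,0.15],[-0.33,0.47,0,0,0,0,0.15],[-0.33,0.47,0,0,0,0,0.15],[-0.33,0.47,0,0,0,0,0.15],[0,0,0,0,0,0,0.15],[0,0,0,0,0,0,0.15]]]' 100
```

```text
time: 51.8
tool_pos: [494.4, 77.5, 49.6]
tcp_rot: [-180.0, -0.1, 175.1]
ft_force: [0.2, 0.7, -0.8]
finger_gap: 21.5
```

```bash

python3 -m jog '[[[0,0,0.2,0,0,0,0.15],[0,0,0.16,0,0,0,0.15],[0,0,0,0,0,0,0.15],[-0.1,0,0,0,0,0,0.15],[-0.1,0,0,0,0,0,0.15],[-0.1,0,0,0,0,0,0.15],[-0.1,0,0,0,0,0,0.15],[0,0,0,0,0,0,0.15]]]' 100
python3 -m jog '[[[-0.1,0,0,0,0,0,0.15],[-0.1,0,0,0,0,0,0.15],[-0.1,0,0,0,0,0,0.15],[0,0,0,0,0,0,0.15]]]' 100
```

```text
time: 52.8
tool_pos: [515.7, 76.0, 32.2]
tcp_rot: [180.0, 0.0, 175.0]
ft_force: [-0.1, -0.3, -1.0]
finger_gap: 21.6
time: 53.3
tool_pos: [530.6, 74.6, 32.1]
tcp_rot: [180.0, 0.0, 175.0]
ft_force: [-0.5, -0.6, -1.4]
finger_gap: 21.6
```

```bash

python3 -m jog '[[[-0.1,0,0.01,0,0,0,0.15],[-0.1,0,0,0,0,0,0.15],[-0.1,0,0,0,0,0,0.15],[-0.04,0,0,0,0,0,0.15],[0,0,0,0,0,0,0.15]]]' 100
for i in 1 2 3 4; do python3 -m jog '[[[-0.025,0,0,0,0,0,0.15],[0,0,0,0,0,0,0.15]]]' | tr '\n' ' ';echo; done
```

```text
time: 53.92
tool_pos: [547.2, 73.1, 31.5]
tcp_rot: [180.0, 0.0, 175.0]
ft_force: [0.6, -0.1, -1.4]
finger_gap: 21.8
time: 54.18 tool_pos: [548.3, 73.1, 31.6] tcp_rot: [-180.0, -0.0, 175.0] ft_force: [0.2, 0.3, -1.1] finger_gap: 21.7 
time: 54.42 tool_pos: [549.6, 73.0, 31.6] tcp_rot: [180.0, 0.0, 175.0] ft_force: [0.8, 0.4, -1.0] finger_gap: 21.4 
time: 54.68 tool_pos: [550.8, 72.9, 31.5] tcp_rot: [-180.0, -0.0, 175.0] ft_force: [0.2, -0.9, -1.7] finger_gap: 21.5 
time: 54.92 tool_pos: [550.8, 72.9, 31.2] tcp_rot: [-180.0, -0.2, 175.0] ft_force: [-6.8, 0.6, 2.7] finger_gap: 21.8
```

```bash

python3 -m jog '[[[-0.02,0,0,0,0,0,0.15],[0.045,0,0.01,0,0,0,0.15],[0,0,0,0,0,0,0.15],[0,0,0,0,0,0,0.5],[0,0,0,0,0,0,0.5],[0,0,0,0,0,0,0.5],[0,0,-0.2,0,0,0,0.5],[0,0,-0.5,0,0,0,0.5],[0,0,-0.7,0,0,0.0,0.5],[0,0,-0.8,0,0,0,0.5]]]' 100
python3 -m jog '[[[-0.2,0.6,-0.6,0,0,0,0.5],[-0.2,0.6,-0.6,0,0,0,0.5],[-0.2,0.3,-0.6,0,0,0,0.5],[-0.2,0.3,-0.6,0,0,0,0.5],[0,0,-0.5,0,0,0,0.5],[0,0,0,0,0,0,0.5],[0,0,0,0,0,0,0.5]]]' 100
python3 - <<'E'
from h import *
s,c,p,d=snap("wrist","w9"); print(s["tool_pos"],s["tcp_rot"],s["ft_force"])
s,c,p,d=snap("top","t9"); 
E
```

```text
time: 56.18
tool_pos: [550.4, 72.8, 142.3]
tcp_rot: [-180.0, -0.0, 175.0]
ft_force: [0.7, 0.3, 0.4]
finger_gap: 42.6
time: 57.05
tool_pos: [598.1, 158.8, 285.3]
tcp_rot: [-180.0, -0.0, 175.0]
ft_force: [-0.3, 0.4, -1.2]
finger_gap: 42.8
[598.11948826 158.83301394 285.25829571] [-1.79983186e+02 -4.98550854e-02  1.74969675e+02] [-0.27537299  0.43002586 -1.19537704]
```

View pics/w9.png

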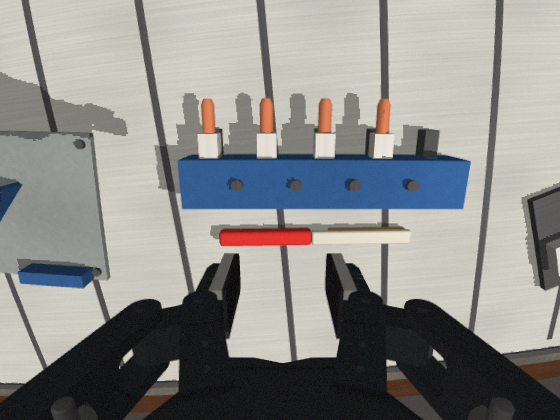

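All four are in with copper out: tips at (208,99), (266,99), (325,99), (383,99). I'll check the tip distances numerically and the stay in the top view.

```bash
python3 - <<'E'
from h import *
import pickle
c=pickle.load(open("pics/w9.pkl","rb"))
T=at_z(c,[(208,99),(266,99),(325,99),(383,99)],39)[:,:2]
y=np.radians(-5.0); ux=np.array([np.cos(y),np.sin(y)]); uy=np.array([-np.sin(y),np.cos(y)])
print("tips in rail frame (expect x -100; y -140,-70,0,70)",[((t-[608.1,207.4])@ux,(t-[608.1,207.4])@uy) for t in T])
p=cv2.imread("pics/t9.png"); cv2.imwrite("pics/t9c.png",cv2.resize(p[130:300,300:460],(560,595),interpolation=2))
d=np.load("pics/t9.npy"); c=camera_params("top")
v,u=np.mgrid[140:260,310:425].reshape(2,-1); o,r=ray(c,np.c_[u,v]); P=o+r*d[v,u][:,None]
im=cv2.cvtColor(p,cv2.COLOR_BGR2HSV)[v,u]; m=(im[:,1]<60)&(im[:,2]>150)&(P[:,2]>40)&(P[:,2]<110)
print("stay white z median",np.median(P[m,2]),m.sum())
E
```

```text
tips in rail frame (expect x -100; y -140,-70,0,70) [(np.float64(-99.2898480681478), np.float64(-138.58806968770244)), (np.float64(-98.75093872459007), np.float64(-69.78360478689532)), (np.float64(-98.7997188102961), np.float64(-0.06949493914464355)), (np.float64(-99.4443498146527), np.float64(69.08691384244179))]
stay white z median 62.63281284374182 548
```

View pics/t9c.png

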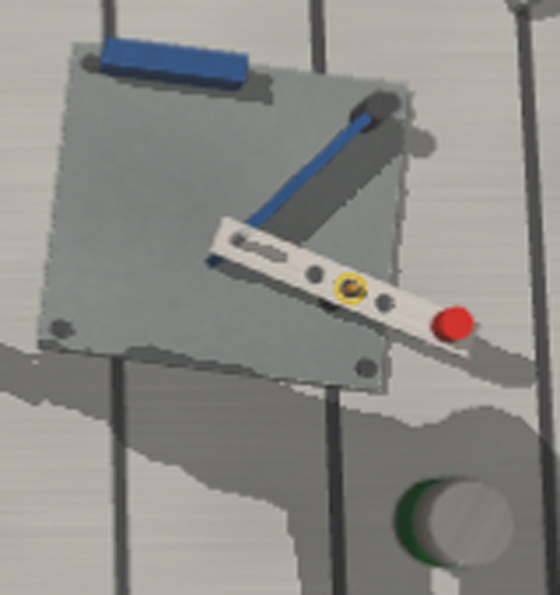

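The peg shows in the yellow-ringed hole at crop (351,289), with the stay flat at z≈62. Handing in.

```bash
python3 -c "
from bench import job; print(job.hand_in())"
```

```text
the job is handed in; nothing more can be done
None
```

I finished the job and handed it in at about 57 s of robot time; the hand-in gives no verdict.

- **Fence and stay:** I lifted the stay by its knob, swung the fence open and lowered the yellow-ringed hole over the brass peg. The last top view shows the peg in that hole. The stay's top measures about 62.6 mm high (62 when fully down).
- **Stops:** Three stops were in the rail (sockets 1 to 3), all showing black. I reversed each one and pressed it back until it met the rail. Stop_c went into socket 0; socket 4 is empty. Stop_c was not noticeably knocked aside, and I saw no slip of the grip.
- **Stop check:** All four copper noses face out. Their tips measure 98.8 to 99.4 mm in front of the rail's centre line, against 100 mm when home. Sideways they are within 1.5 mm of the socket axes.
- **Brush and tin:** I didn't touch either, and both look unmoved in the last pictures; I didn't measure them.
- **Disagreement:** The knob's position and the camera put the hole about 2 mm apart before lowering. I used the camera, and the stay then went down with only a few newtons.

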